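Push the meter home into its corner stop

ROBOT

A 6-joint arm with a two-finger parallel gripper is mounted at the origin on a cart in front of the work surface, level with it; the furniture and walls round the work are solid. World frame = base frame: x ahead of the robot, y to its left, z up, the work surface at z = 0. Lengths are in mm, angles in rad, forces in N, time in s.
With the tool pointing down it reaches from about 300 to 775 mm from the base axis. Payload 14.6 kg.
Tool frame: the origin (TCP) lies between the finger pads; the fingertips stand 25 mm ahead of it and the grasp point (between the pads) lies 6 mm ahead of it; z points along the fingers, y is the line along which they close (so a half turn about z gives the same grasp; the last joint's range is limited). The gripper opens to 94 mm and grips with 3 to 60 N. Pads are 16 mm wide; open, the fingers measure 119 mm over their backs; the gripper's body (75 mm by 177 mm) begins 78 mm behind the grasp point.
Start: joints at [-1.248, 0.3, 1.521, -0, 1.321, -0.067], TCP at [208.994, -508.735, 230.446] pointing down, gripper open.
Joint ranges: [-3.03, 3.03], [-0.79, 2.21], [0.23, 2.52], [-1.04, 4.18], [0, 3.07], [-2.55, 2.55]. Speed limits (rad/s): [2.22, 2.22, 2.57, 3.14, 3.14, 3.14].

INTERFACE

Orientations are given as [roll, pitch, yaw] about the fixed x, y, z axes, in that order (R = Rz(yaw) Ry(pitch) Rx(roll)).
In Python, from cell import manip gives the robot as it stands. The module is installed in compiled form; this text tells all that it offers.
- The arm moves only by the tool step_arm, never from a script. Its argument "series" is one flat list of numbers, 5 for each row, row after row: the shift along the world's x, y, z in mm, then the turn about the world's z in rad, then the closure, from 0 (fully open) to 1 (shut). In form: [dx, dy, dz, spin, jaw, dx, dy, dz, spin, jaw, ...]. A call has 1 to 20 rows; each row shifts and turns the commanded pose from where the row before left it; what a row does not reach is not made up. A row lasts 1/8 s, in which the tool goes at most 62.5 mm and 10.7 degrees, less where a joint would pass 70% of its speed; a pose out of reach is approached as far as the arm can. A call is refused whole if a number of a shift passes 62.5 or a number of a turn 0.188, either way. A call with a gripper value outside its range is refused whole. The fingers move at their own pace and stop on an object; "squeeze" is the grip in N (left out, the last holds). Time passes only in rows, so rows that do not move let the fingers close. It gives the time, the measured TCP pose, the force, the opening and the grip force at its end, in the units of the state.
- manip.read_state(): the state, without advancing time (a new reading comes with each control period).
- manip.camera(name): name is "scene" or "top" or "wrist"; returns (picture, depth): 480x640x3 uint8, blue, green, red; 480x640 float32, mm along the optical axis (not along the pixel's ray), 0 where there is no reading.
- manip.camera_info(name): a dict with "fovy" (degrees; the focal length in pixels is half the picture's height over the tangent of half this angle, whatever the lens; pixels are square), "cx", "cy" (the principal point, pixels), "eye" and "orientation" of the camera in the world. Camera axes: x right, y down, z forward; pixel columns grow to the right and rows downward; lengths in mm; the calibration is good to about 2 mm. A picture is of the moment at which its call begins: read the wrist's pose just before it. camera_info takes no time and is no camera call; for the wrist camera it gives the pose at the moment of the call.
- manip.sign_off(): hands the job in; it is judged then, once.
The state is a dict: "clock": time; "joints": joint angles; "qd": joint speeds; "effort": joint torques, N m; "eef_pos": TCP position; "eef_rot": TCP orientation; "wrist_force": force on the tool from outside, world axes, zero at the start; "moment": the same for the moment, N m; "finger_gap": finger opening in mm; "finger_force": force on a finger pad.
Only numpy, scipy, OpenCV 4.12 (cv2) and the standard library are available. Lean on these libraries where they do the work, as an engineer would, in place of code of your own. Each camera call takes 0.05 s, during which the arm holds its last target. There are 200 camera calls.

TASK

Push the panel meter along the bench into the corner of the blue L-shaped stop, so that it sits fully home: one long side flush against the long rail and one short end against the short rail. It is a delicate instrument, so only push it, gently: do not squeeze it hard, lift it or tip it up. Leave the other loose things where they are, and finish with the hand clear.

Things in the scene. Friction and masses are not known exactly. Their poses are not given: they have to be found in the camera images.
- meter: loose panel meter on the bench: black base, clear box with white scale on top. 80 mm along its x, 110 mm along y, 58 mm high; origin at the centre of its underside, z up. Base (80x110) 22 mm high; the box above is set in 4 mm at the long sides, 2 mm at the ends. 0.2 to 0.45 kg, slides under a few newtons. Starts turned up to 0.5 rad from world axes, near right of the stop
- stop: fixed L-shaped stop of blue-painted metal, turned -0.1 to 0.3 rad from world axes. Origin: inner corner at bench height, z up. Long rail (far side): inner face x = 0, from y = 0 to -120 mm. Short rail (left): inner face y = 0, from x = 0 to -60 mm. Rails 10 mm thick, 20 mm high, outside them a screw flange 4 mm high, 17 mm wide
- stop_home (a point): point on the bench where the meter's origin lies when it is home: x = -40 mm, y = -55 mm in the stop's frame; axes parallel to the stop's, to which the meter's axes are then parallel too (either way round)
- transformer: bystander, loose, leave alone: small chassis transformer, grey core with yellow winding and three short wires, 74x72x44 mm; origin at the centre of its underside
- lamp_holder: bystander, loose, leave alone: cream ceramic lamp holder, 63x68x48 mm; origin at the centre of its underside
- tape_red: bystander, loose, leave alone: roll of red tape lying flat, 66x67x19 mm; origin at the centre of its underside
- solder: bystander, loose, leave alone: reel of solder with blue flanges standing on a flange, 58x58x38 mm; origin at the centre of its underside
- starter: bystander, loose, leave alone: small white starter can standing upright, 21x21x39 mm; origin at the centre of its underside
- plug: bystander, loose, leave alone: loose cream mains plug, pins up, 53x49x39 mm; origin at the centre of its underside
Things that resemble listed ones, but are neither listed nor needed, are in the scene too. Leave any yellow look-alike of the meter alone. Of the things that look like the stop, the larger one is meant.

How it is judged:
By the outcome, as a careful person would: the job done as asked, in the order asked, and still so for the second after the job is handed in, with the robot touching nothing.
It also fails if it takes over 72 s, if anything falls off the work surface, if the arm or the gripper's body presses on something with over 40 N, if the wrist force passes 120 N, or if a joint passes its speed limit or range.

## Working session

There is one attempt and no reset: what is moved stays moved. The work goes in short steps, Python scripts to look and compute and a tool call to move; the robot and the scene stay as the last step left them, time stands still between calls to the robot, and variables do not carry over. Pictures are saved under pics/ and viewed, at most 10 in all, crops included, and the job is handed in when it is done.

Besides the shell and the picture viewer there is one more tool, called after ">>>" in YAML: its name, and indented under it one key for each argument. step_arm: Moves the arm, as the interface text tells. Its arguments: {"type":"object","properties":{"series":{"type":"array"},"squeeze":{"type":"number"}},"required":["series"]}

```bash
mkdir -p pics
cat > h.py <<'E'
import numpy as np,cv2
from cell import manip
from scipy.spatial.transform import Rotation as R
def look(n):
    i=manip.camera_info(n); b,d=manip.camera(n); return b,d,i
def rot(i):
    o=np.array(i["orientation"],float)
    return o if o.shape==(3,3) else R.from_euler('xyz',o).as_matrix() if o.size==3 else None
def rays(px,i):
    f=240/np.tan(np.radians(i["fovy"])/2); px=np.atleast_2d(px).astype(float)
    c=np.c_[(px[:,0]-i["cx"])/f,(px[:,1]-i["cy"])/f,np.ones(len(px))]
    return c@rot(i).T
def onplane(px,i,z):
    r=rays(px,i);e=np.array(i["eye"]);return e+r*((z-e[2])/r[:,2])[:,None]
def cloud(d,i):
    v,u=np.mgrid[:480,:640]; p=np.c_[u.ravel(),v.ravel()]
    return (np.array(i["eye"])+rays(p,i)*d.ravel()[:,None]).reshape(480,640,3)
E
python3 - <<'E'
from h import *
for n in ("top","scene"):
    b,d,i=look(n);print(n,i);cv2.imwrite(f"pics/{n}0.png",b);np.savez(f"{n}0.npz",b=b,d=d)
s=manip.read_state();print(s)
E
```

```text
top {'fovy': 42.907122076798125, 'cx': 317.24116657904034, 'cy': 232.8918448752222, 'eye': array([ 246.93248602,  -11.73045173, 1676.21583872]), 'orientation': array([-2.95457711,  0.0133931 , -1.59260012])}
scene {'fovy': 52.73480685870364, 'cx': 311.51972167768963, 'cy': 239.5520103082044, 'eye': array([  143.62443794, -1023.36051064,   993.65744135]), 'orientation': array([-2.28660025,  0.00741753, -0.40768445])}
{'clock': 0.1, 'joints': array([-1.24760381e+00,  3.00400792e-01,  1.52153779e+00, -5.19653446e-05,
        1.32069789e+00, -6.66277570e-02]), 'qd': array([ 6.56191030e-04, -1.91298366e-03, -1.60672999e-03,  8.90750284e-05,
        4.95015020e-04, -9.55569623e-05]), 'effort': array([ 2.58793072e-03, -5.32640934e+01, -3.53280258e+01,  7.10396119e-02,
        2.35141284e-02, -7.20576213e-05]), 'eef_pos': array([ 208.91449555, -508.54197129,  229.94319543]), 'eef_rot': array([-3.14054780e+00, -1.92725511e-05,  3.89833150e-01]), 'wrist_force': array([0.71583042, 0.68731861, 0.94735367]), 'moment': array([-0.01374856, -0.01629479, -0.04881358]), 'finger_force': 0.0, 'finger_gap': 94.19019640177518}
```

View pics/top0.png

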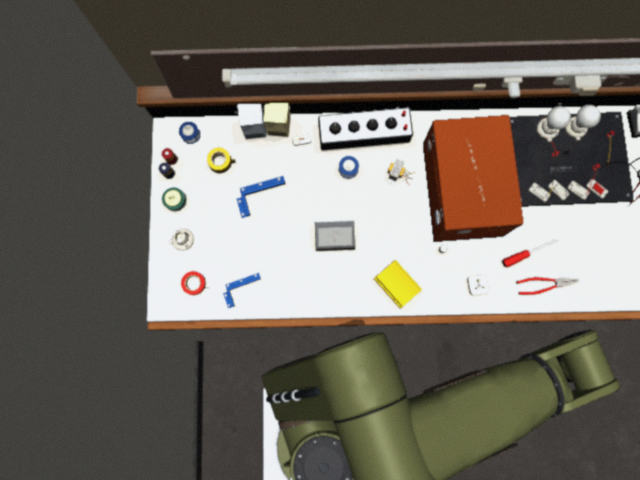

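View pics/scene0.png

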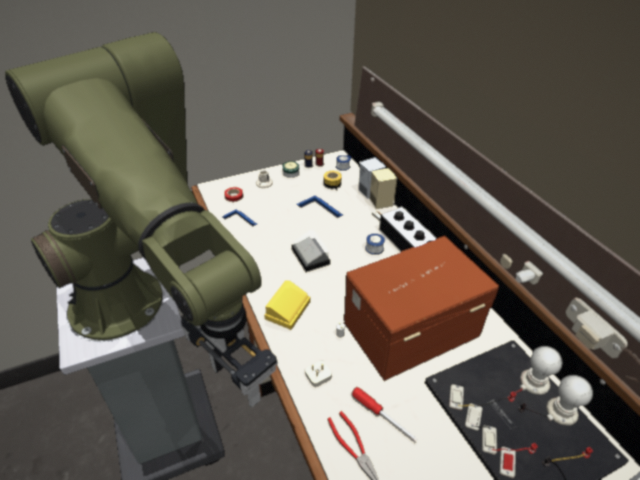

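The top view shows the larger blue stop with its corner near (240,192) and the meter at (335,236). The yellow look-alike is at (398,284), and solder is nearest the path at (348,167). In the scene view the meter is at (311,254) with a clear lane to the stop at (318,205).

```bash
cat >> h.py <<'E'
def rect(P):
    (c,(w,h),a)=cv2.minAreaRect(P[:,:2].astype(np.float32)); return np.array(c),w,h,a
def blobs(m,amin=60):
    n,l,s,c=cv2.connectedComponentsWithStats(m.astype(np.uint8)); return [(l==k) for k in range(1,n) if s[k,4]>amin]
E
python3 - <<'E'
from h import *
z=np.load("top0.npz");b,d=z['b'],z['d'];i=manip.camera_info("top");P=cloud(d,i)
roi=np.zeros((480,640),bool);roi[105:315,150:520]=1
hsv=cv2.cvtColor(b,cv2.COLOR_BGR2HSV)
ok=roi&(hsv[...,2]<190)
ok|=roi&(hsv[...,1]>90)
for m in blobs(ok,20):
    v,u=np.nonzero(m);Q=P[m];print(u.mean().round(),v.mean().round(),m.sum(),Q.mean(0).round(),[np.round(x,1) for x in rect(Q)],np.percentile(Q[:,2],[5,95]).round(), np.median(hsv[m],0))
E
```

```text
185.0 118.0 1262 [895. 370.  44.] [array([569.4, 278.3]), np.float64(798.3), np.float64(339.3), np.float64(18.9)] [-7. 83.] [70. 85. 12.]
349.0 123.0 3237 [869. -95.  47.] [array([775.1, -73.9]), np.float64(593.6), np.float64(882.7), np.float64(49.4)] [ 1. 95.] [77. 36. 37.]
403.0 114.0 21 [ 880. -242.   74.] [array([ 881.2, -243. ]), np.float64(10.4), np.float64(9.8), np.float64(30.3)] [61. 89.] [176.  84. 163.]
473.0 177.0 11122 [ 667. -395.  176.] [array([ 547. , -337.3]), np.float64(310.2), np.float64(829.4), np.float64(63.2)] [ 29. 200.] [  9. 206. 165.]
391.0 123.0 126 [ 845. -203.  100.] [array([ 561.9, -104. ]), np.float64(34.2), np.float64(655.5), np.float64(70.7)] [61. 86.] [105.   13.5  46. ]
372.0 124.0 126 [ 851. -155.   74.] [array([ 853.2, -155.2]), np.float64(33.6), np.float64(30.2), np.float64(86.0)] [60. 85.] [105.   12.5  49. ]
354.0 126.0 122 [ 847. -104.   75.] [array([ 848.5, -103.9]), np.float64(30.7), np.float64(30.5), np.float64(2.8)] [61. 85.] [102.5  13.   50.5]
190.0 133.0 331 [856. 359.  34.] [array([574.3, 172. ]), np.float64(748.8), np.float64(54.8), np
[... 1746 characters left out ...]
6 [ 412. -207.   49.] [array([ 344.7, -126.1]), np.float64(107.4), np.float64(301.0), np.float64(39.7)] [18. 60.] [ 29. 212. 235.]
193.0 283.0 333 [430. 344.  27.] [array([359.9, 176.6]), np.float64(434.7), np.float64(62.7), np.float64(67.3)] [ 4. 25.] [  2. 171. 226.]
239.0 287.0 340 [415. 221.  18.] [array([363.7, 108.4]), np.float64(314.9), np.float64(114.9), np.float64(65.9)] [-3. 19.] [108.  171.5 185. ]
469.0 286.0 30 [ 406. -406.    7.] [array([ 405.6, -405.2]), np.float64(44.8), np.float64(5.3), np.float64(10.5)] [-6. 20.] [ 30.   14.  161.5]
490.0 314.0 99 [ 330. -461.   -4.] [array([ 331.1, -446.6]), np.float64(184.6), np.float64(4.4), np.float64(88.9)] [-18.   4.] [ 11.  42. 157.]
```

>>> step_arm:
  series: [0,0,40,0,0,22,36,10,0.084,0,22,36,10,0.084,0,22,36,10,0.084,0,22,36,10,0.084,0,22,36,10,0.084,0,22,36,10,0.084,0,22,36,10,0.084,0,22,36,0,0.084,0,22,36,0,0.084,0,22,36,0,0.084,0,22,36,0,0.084,0,22,36,0,0.084,0,22,36,0,0.084,0,22,36,0,0.084,0,0,0,0,0,0.4,0,0,0,0,0.4]

```text
clock: 2.22
eef_pos: [516.7, -5.1, 340.2]
eef_rot: [-3.141, 0.0, 1.565]
wrist_force: [-1.0, 0.4, -0.3]
finger_gap: 77.1
finger_force: 0.0
```

Run:
```python
from h import *
b,d,i=look("wrist");print(i);cv2.imwrite("pics/w1.png",b);np.savez("w1.npz",b=b,d=d,eye=i["eye"],o=i["orientation"],f=[i["fovy"],i["cx"],i["cy"]])
s=manip.read_state();print(s["clock"],s["eef_pos"],s["eef_rot"],s["finger_gap"])
```

```text
{'fovy': 68.11667647151013, 'cx': 318.01615378931007, 'cy': 236.3843517023185, 'eye': array([516.57260181,  74.24835756, 494.16238041]), 'orientation': array([ 2.86719921e+00,  3.56212892e-04, -6.56910403e-03])}
2.275 [516.6733631   -5.39462995 340.40063744] [-3.14136816e+00  1.76619803e-04  1.56451498e+00] 73.46850298166723
```

View pics/w1.png

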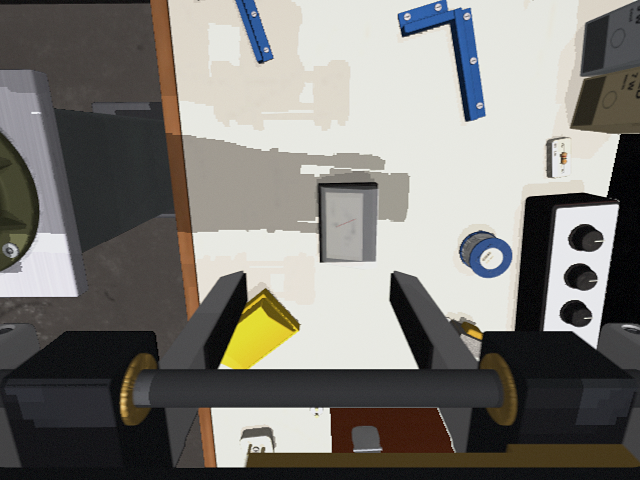

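The wrist view shows the stop's long rail running from (465,10) to (473,118), with its short rail going left from the corner. The meter is at (349,222), the solder reel at (486,254), and the fingers are out of the way.

```bash
cat >> h.py <<'E'
def stopfit(b,d,i,box):
    P=cloud(d,i);hsv=cv2.cvtColor(b,cv2.COLOR_BGR2HSV)
    m=(hsv[...,0]>95)&(hsv[...,0]<125)&(hsv[...,1]>110)&(d>0)&(P[...,2]>14)&(P[...,2]<27)
    m&=(P[...,0]>box[0])&(P[...,0]<box[1])&(P[...,1]>box[2])&(P[...,1]<box[3])
    v,u=np.nonzero(m);return onplane(np.c_[u,v],i,20.)[:,:2],P[m][:,2]
def meterfit(b,d,i,box):
    P=cloud(d,i);m=(d>0)&(P[...,2]>52)&(P[...,2]<64)
    m&=(P[...,0]>box[0])&(P[...,0]<box[1])&(P[...,1]>box[2])&(P[...,1]<box[3])
    m=max(blobs(m,30),key=lambda x:x.sum())
    v,u=np.nonzero(m);return onplane(np.c_[u,v],i,58.)[:,:2],P[m][:,2]
E
python3 - <<'E'
from h import *
z=np.load("w1.npz");b,d=z['b'],z['d'];i=dict(eye=z['eye'],orientation=z['o'],fovy=z['f'][0],cx=z['f'][1],cy=z['f'][2])
Q,zz=stopfit(b,d,i,(560,760,60,260));print("stop n",len(Q),np.median(zz),Q.min(0),Q.max(0))
np.save("stop.npy",Q)
# angle: direction giving tightest long-rail / short-rail: search min of width sum via minAreaRect
c,w,h,a=rect(Q);print(c,w,h,a)
L=np.percentile(Q[:,0],99)
for t in np.arange(-.1,.31,.02):
    r=Q@np.array([[np.cos(t),-np.sin(t)],[np.sin(t),np.cos(t)]])
    hx=np.histogram(r[:,0],np.arange(400,900,1))[0];hy=np.histogram(r[:,1],np.arange(-100,400,1))[0]
    print(round(t,2),(hx.astype(float)**2).sum(),(hy.astype(float)**2).sum())
M,zz=meterfit(b,d,i,(440,640,-150,80));print("meter",len(M),np.median(zz),rect(M))
for n in ("top",):
    y=np.load("top0.npz");M,zz=meterfit(y['b'],y['d'],manip.camera_info(n),(440,640,-150,80));print(n,rect(M),np.median(zz))
E
```

```text
stop n 1591 19.564556735786766 [618.33990541  94.25935857] [718.03211757 218.38282366]
[668.67443848 148.49084473] 70.76087188720703 128.66915893554688 15.171080589294434
-0.1 28793.0 29933.0
-0.08 29917.0 30287.0
-0.06 31189.0 30675.0
-0.04 32745.0 31107.0
-0.02 34459.0 32251.0
0.0 36253.0 32379.0
0.02 38515.0 32871.0
0.04 41085.0 33265.0
0.06 44335.0 33957.0
0.08 48195.0 34613.0
0.1 55951.0 35273.0
0.12 56335.0 36207.0
0.14 61165.0 36899.0
0.16 67793.0 37627.0
0.18 75103.0 38461.0
0.2 82415.0 39297.0
0.22 89841.0 40187.0
0.24 96901.0 40767.0
0.26 102329.0 41247.0
0.28 100655.0 39760.0
0.3 95687.0 37908.0
meter 1667 54.99547400809746 (array([576.51300049, -40.69179535]), 30.294099807739258, 105.37452697753906, 1.1966822147369385)
top (array([569.88781738, -44.0929985 ]), 39.960079193115234, 105.68576049804688, 0.9292910099029541) 55.72160266278274
```

Run:
```python
from h import *
z=np.load("w1.npz");b,d=z['b'],z['d'];i=dict(eye=z['eye'],orientation=z['o'],fovy=z['f'][0],cx=z['f'][1],cy=z['f'][2])
P=cloud(d,i)
for u in range(312,386,4): print(u,P[222,u].round(),b[222,u])
print()
for v in range(174,270,5): print(v,P[v,350].round(),b[v,350])
print('bench z',P[150,280],P[250,440],P[60,560])
cv2.imwrite("pics/c1.png",cv2.resize(b[165:285,290:410],None,fx=5,fy=5,interpolation=cv2.INTER_CUBIC))
```

```text
312 [507. -43.   1.] [229 235 234]
316 [513. -43.   2.] [227 235 236]
320 [518. -38.  23.] [19 20 23]
324 [524. -37.  28.] [102 103 103]
328 [529. -35.  35.] [166 171 174]
332 [534. -35.  37.] [164 169 171]
336 [539. -34.  40.] [162 166 168]
340 [544. -33.  43.] [169 174 175]
344 [549. -33.  45.] [166 172 174]
348 [555. -33.  46.] [146 150 160]
352 [559. -32.  49.] [163 167 168]
356 [564. -31.  53.] [168 171 174]
360 [569. -31.  54.] [169 171 173]
364 [574. -30.  57.] [119 115 115]
368 [579. -31.  56.] [120 120 119]
372 [585. -31.  52.] [123 121 121]
376 [590. -31.  54.] [149 148 147]
380 [604. -44.  -1.] [227 233 232]
384 [610. -44.  -0.] [227 232 232]

174 [560.  24.   1.] [117 123 127]
179 [560.  17.   1.] [116 124 128]
184 [559.  13.  18.] [32 32 31]
189 [556.  10.  48.] [114 113 113]
194 [556.   4.  49.] [159 165 166]
199 [556.  -2.  48.] [169 174 175]
204 [557.  -9.  49.] [169 174 175]
209 [557. -15.  48.] [169 171 174]
214 [557. -22.  49.] [167 169 171]
219 [557. -28.  48.] [163 166 167]
224 [557. -35.  49.] [167 171 171]
229 [557. -41.  50.] [166 170 171]
234 [557. -48.  49.] [164 167 169]
239 [557. -55.  49.] [163 165 168]
244 [557. -62.  49.] [166 171 172]
249 [558. -69.  49.] [167 172 173]
254 [558. -75.  49.] [169 172 175]
259 [558. -82.  49.] [164 169 171]
264 [558. -90.  48.] [226 230 232]
269 [ 563. -116.   -1.] [227 233 233]
bench z [4.64879502e+02 5.69443798e+01 4.41060825e-01] [ 6.93554371e+02 -8.66089510e+01  2.10493026e-01] [8.23822154e+02 1.65532251e+02 1.34937355e-01]
```

View pics/c1.png

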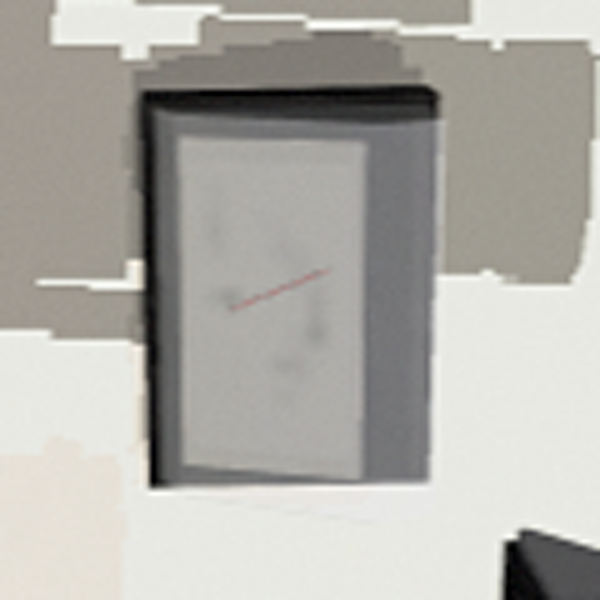

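```bash
cat >> h.py <<'E'
def wload(f):
    z=np.load(f);return z['b'],z['d'],dict(eye=z['eye'],orientation=z['o'],fovy=z['f'][0],cx=z['f'][1],cy=z['f'][2])
def wsave(f):
    b,d,i=look("wrist");np.savez(f,b=b,d=d,eye=i["eye"],o=i["orientation"],f=[i["fovy"],i["cx"],i["cy"]]);return b,d,i
def metercl(d,i,box,lo=9):
    P=cloud(d,i);m=(d>0)&(P[...,2]>lo)&(P[...,2]<64)
    m&=(P[...,0]>box[0])&(P[...,0]<box[1])&(P[...,1]>box[2])&(P[...,1]<box[3])
    m=max(blobs(m,30),key=lambda x:x.sum());return P[m]
E
python3 - <<'E'
from h import *
Q=np.load("stop.npy")
best=None
for t in np.arange(.2,.32,.005):
    Rm=np.array([[np.cos(t),-np.sin(t)],[np.sin(t),np.cos(t)]]);r=Q@Rm
    s=(np.histogram(r[:,0],np.arange(400,900,1))[0].astype(float)**2).sum()+(np.histogram(r[:,1],np.arange(-100,400,1))[0].astype(float)**2).sum()
    if best is None or s>best[0]: best=(s,t)
t=best[1];Rm=np.array([[np.cos(t),-np.sin(t)],[np.sin(t),np.cos(t)]]);r=Q@Rm
hx,ex=np.histogram(r[:,0],np.arange(int(r[:,0].min())-1,r[:,0].max()+2,1));hy,ey=np.histogram(r[:,1],np.arange(int(r[:,1].min())-1,r[:,1].max()+2,1))
print(t);print(ex[0],hx);print(ey[0],hy)
b,d,i=wload("w1.npz")
M=metercl(d,i,(440,650,-140,80));print("wrist",rect(M))
y=np.load("top0.npz");M=metercl(y['d'],manip.camera_info("top"),(440,650,-140,80));print("top",rect(M))
E
```

```text
0.26000000000000006
647.0 [ 0  3  6  9  8  9  9  8  6  9  9  7  9  9  8  7  9 10  9  8  8  9  9  9
  9  9  9  7  9  9 10  7  8  8 10  8  8  8 10  7  8  9 10  7  8  9  9 10
  8  8  8  8  9 10  9  8  8  8  9  8 22 76 94 93 96 93 95 95 93 93 94 94
 59  0]
-93.0 [ 3  7  6  7  8  8  8  7  9  8  8  7  8  7  7  8  7  8  7  8  8  8  9  7
  9  8  9  8  7  8  8  8  8  8  9  8  8  8  8  8  9  8  8  8  9  8  8  8
  8  8  9  8  9  7  8  9  8  8  9  8  8  8  7 10  9  9  8  9  8  9  8  9
  8 10  8  9  8  8  9  9 10  9  9  8  9 10  8 10  9 10  8  8  9 10  9 10
  9  9  9  8  9 10  9  9  9  9  8 10  9 10 10 11  9  9  8  9 10  9 47 53
 59 58 52 59 55 55 57 56 48  0]
wrist (array([556.29296875, -41.76567459]), 79.15019989013672, 109.9179916381836, 0.7963584661483765)
top (array([553.32214355, -44.24969482]), 78.77235412597656, 109.66398620605469, 1.2479685544967651)
```

>>> step_arm:
  series: [13,-39,0,0.01,0.5,13,-39,-20,0,0.5,14,-39,-40,0,0.5,0,0,-50,0,0.5,0,0,-50,0,0.5,0,0,-50,0,0.5,0,0,-40,0,0.5,0,0,-30,0,0.5,0,0,-20,0,0.5,0,0,-9,0,0.5,0,0,0,0,0.5,0,0,0,0,0.5]

```text
clock: 3.78
eef_pos: [557.4, -122.1, 32.5]
eef_rot: [3.14, 0.0, 1.575]
wrist_force: [-0.0, 0.1, 0.3]
finger_gap: 47.2
finger_force: 0.0
```

Run:
```python
from h import *
b,d,i=wsave("w2.npz");cv2.imwrite("pics/w2.png",b)
print(manip.read_state()["eef_pos"],manip.read_state()["eef_rot"],manip.read_state()["finger_gap"])
```

```text
[ 557.39627007 -122.0013924    32.4346245 ] [3.14015671e+00 4.39685259e-04 1.57558859e+00] 47.18585067740664
```

View pics/w2.png

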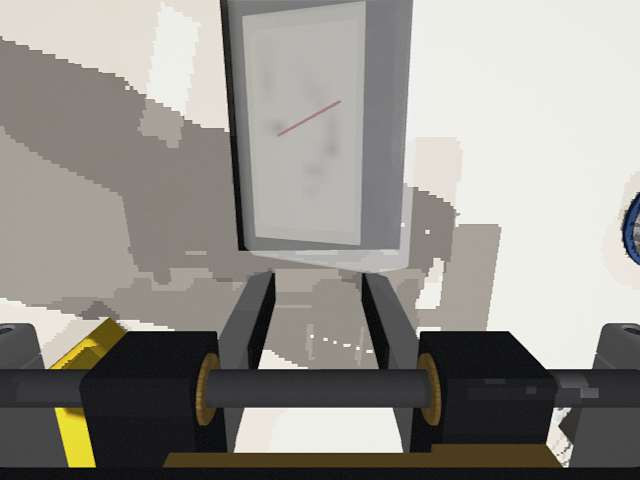

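The view is aligned: the meter's end edge is at row ~250, with both fingers at (255,275) and (385,275) just behind it. I'll push along an arc that turns it to the stop's yaw.

>>> step_arm:
  series: [0,5,0,0,0.5,0,4,0,0,0.5,0,4,0,0,0.5,0,4,0,0,0.5,-0.2,9,0,0.018,0.5,-0.4,9,0,0.018,0.5,-0.5,9,0,0.018,0.5,-0.7,9,0,0.018,0.5,-0.8,9,0,0.018,0.5,-1,9,0,0.018,0.5,-1.1,9,0,0.018,0.5]

```text
clock: 5.2
eef_pos: [552.3, -41.2, 31.5]
eef_rot: [3.141, 0.0, 1.703]
wrist_force: [1.4, -2.5, 1.7]
finger_gap: 47.2
finger_force: 1.4
```

>>> step_arm:
  series: [-1.3,9,0,0.018,0.5,-1.5,9,0,0.018,0.5,-1.6,9,0,0.018,0.5,-1.8,9,0,0.018,0.5,-1.9,9,0,0.018,0.5,-2.1,9,0,0.018,0.5,-2.2,8,0,0.018,0.5,0,0,0,0,0.5,0,0,0,0,0.5]

```text
clock: 6.32
eef_pos: [539.6, 20.4, 31.2]
eef_rot: [-3.141, -0.0, 1.828]
wrist_force: [0.5, 0.6, 1.1]
finger_gap: 47.2
finger_force: 0.0
```

```bash
cat >> h.py <<'E'
T=0.26
Rm=np.array([[np.cos(T),-np.sin(T)],[np.sin(T),np.cos(T)]])
def report(M):
    (c,w,h,a)=rect(M); th=np.radians(a if w<h else a-90); print("meter",c.round(1),round(w,1),round(h,1),"yaw",round(th,3),"stopframe",(c@Rm).round(1),"home(669,-29.7)")
E
python3 - <<'E'
from h import *
b,d,i=wsave("w3.npz")
t=look("top");M=metercl(t[1],t[2],(440,590,0,165));report(M)
t=look("scene");M=metercl(t[1],t[2],(440,590,0,165));report(M)
print(manip.read_state()["eef_pos"],manip.read_state()["eef_rot"],manip.read_state()["wrist_force"])
E
```

```text
meter [511.7 118. ] 44.1 84.6 yaw 1.56 stopframe [524.9 -17.5] home(669,-29.7)
meter [521.3  69.6] 78.4 132.9 yaw 0.263 stopframe [521.7 -66.7] home(669,-29.7)
[539.74914715  20.14412397  31.24545654] [-3.14109968e+00 -2.55092098e-04  1.82742854e+00] [ 0.08473396 -0.02170356  0.10566039]
```

>>> step_arm:
  series: [3.9,-14.5,0,0,0.5,0,0,50,0,0.4,0,0,50,0,0.36,-9,6.6,0,-0.174,0.36,-9,6.6,0,-0.174,0.36,-9,6.6,0,-0.174,0.36,-9,6.6,0,-0.174,0.36,-9,6.6,0,-0.174,0.36,-9,6.6,0,-0.174,0.36,-9,6.6,0,-0.174,0.36,-9,6.6,0,-0.174,0.36,-9,6.6,0,-0.174,0.36,0,0,0,0,0.36,0,0,0,0,0.36]

```text
clock: 8.22
eef_pos: [463.3, 64.6, 131.6]
eef_rot: [3.142, -0.0, 0.265]
wrist_force: [0.1, -0.1, 0.0]
finger_gap: 60.2
finger_force: 0.0
```

Run:
```python
from h import *
b,d,i=wsave("w4.npz");cv2.imwrite("pics/w4.png",b)
report(metercl(d,i,(440,640,0,200)))
t=look("top");report(metercl(t[1],t[2],(440,640,0,200)))
print(manip.read_state()["eef_pos"],manip.read_state()["eef_rot"],manip.read_state()["finger_gap"])
```

```text
meter [522.8  84. ] 80.1 109.0 yaw 0.262 stopframe [526.9 -53.3] home(669,-29.7)Traceback (most recent call last):
  File "<stdin>", line 4, in <module>
  File "h.py", line 39, in metercl
    m=max(blobs(m,30),key=lambda x:x.sum());return P[m]
ValueError: max() iterable argument is empty
```

View pics/w4.png

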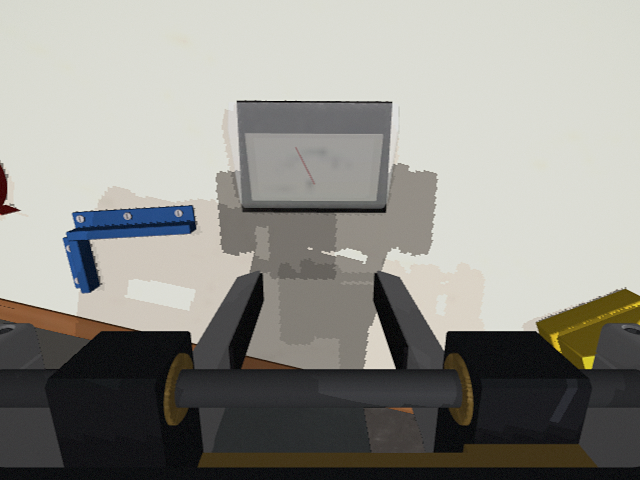

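The meter's near edge is at row ~210, centred ahead of both fingers and measured at the stop's yaw; the small look-alike stop is at left. Next is lower and push along the stop's +x.

>>> step_arm:
  series: [-0.8,2.9,-40,0,0.36,0,0,-40,0,0.36,0,0,-20,0,0.36,0,0,0,0,0.36,4.8,1.3,0,0,0.36,4.8,1.3,0,0,0.36,4.8,1.3,0,0,0.36,8.7,2.3,0,0,0.36,8.7,2.3,0,0,0.36,8.7,2.3,0,0,0.36,8.7,2.3,0,0,0.36,8.7,2.3,0,0,0.36,8.7,2.3,0,0,0.36,8.7,2.3,0,0,0.36,8.7,2.3,0,0,0.36,8.7,2.3,0,0,0.36,8.7,2.3,0,0,0.36,8.7,2.3,0,0,0.36,4.8,1.3,0,0,0.36,0,0,0,0,0.36]

```text
clock: 10.82
eef_pos: [577.3, 98.7, 31.4]
eef_rot: [3.142, -0.001, 0.262]
wrist_force: [0.2, -0.1, 0.1]
finger_gap: 60.2
finger_force: 0.0
```

Run:
```python
from h import *
b,d,i=wsave("w5.npz");cv2.imwrite("pics/w5.png",b)
p=manip.read_state()["eef_pos"];print(p,p[:2]@Rm)
report(metercl(d,i,(500,690,30,165),lo=26))
```

```text
[577.09516343  98.62562848  31.37206032] [583.05371337 -53.04912416]
meter [625.8 112.1] 70.2 106.2 yaw 0.261 stopframe [633.6 -52.5] home(669,-29.7)
```

View pics/w5.png

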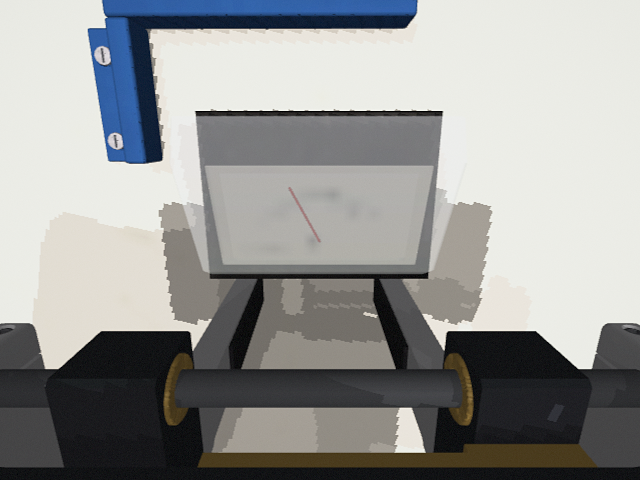

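The meter is parallel to the long rail (inner edge at row ~28, meter's far edge at row ~112) and right of the short rail (x~160). I'll close the gap slowly.

>>> step_arm:
  series: [5.8,1.5,0,0,0.36,5.8,1.5,0,0,0.36,5.8,1.5,0,0,0.36,5.8,1.5,0,0,0.36,4.8,1.3,0,0,0.36,2.9,0.8,0,0,0.36,1,0.25,0,0,0.36]

```text
clock: 11.75
eef_pos: [608.9, 106.9, 31.4]
eef_rot: [-3.142, 0.0, 0.262]
wrist_force: [-1.0, 0.3, 0.4]
finger_gap: 60.1
finger_force: 1.1
```

>>> step_arm:
  series: [1,0.25,0,0,0.36,1,0.25,0,0,0.36]

```text
clock: 12.0
eef_pos: [610.8, 107.4, 31.5]
eef_rot: [3.142, -0.0, 0.262]
wrist_force: [-2.2, -0.6, -0.8]
finger_gap: 60.2
finger_force: 0.8
```

>>> step_arm:
  series: [1,0.25,0,0,0.36,1,0.25,0,0,0.36]

```text
clock: 12.25
eef_pos: [612.8, 107.9, 31.4]
eef_rot: [3.142, 0.0, 0.262]
wrist_force: [-1.1, -1.1, -0.6]
finger_gap: 60.5
finger_force: 0.8
```

>>> step_arm:
  series: [1,0.25,0,0,0.36]

```text
clock: 12.38
eef_pos: [613.7, 108.1, 31.4]
eef_rot: [-3.142, 0.0, 0.262]
wrist_force: [-8.2, -2.7, 5.3]
finger_gap: 60.3
finger_force: 4.5
```

>>> step_arm:
  series: [0.6,0.15,0,0,0.36]

```text
clock: 12.5
eef_pos: [613.8, 108.1, 31.4]
eef_rot: [-3.142, 0.002, 0.262]
wrist_force: [-10.4, -3.1, 5.7]
finger_gap: 60.3
finger_force: 5.3
```

>>> step_arm:
  series: [-8,-2.1,0,0,0.36,-8,-2.1,0,0,0.36,0,0,50,0,0.45,0,0,50,0,0.55,8.9,-6.5,0,0.174,0.55,8.9,-6.5,0,0.174,0.55,8.9,-6.5,0,0.174,0.55,8.9,-6.5,0,0.174,0.55,8.9,-6.5,0,0.174,0.55,8.9,-6.5,0,0.174,0.55,8.9,-6.5,0,0.174,0.55,8.9,-6.5,0,0.174,0.55,8.9,-6.5,0,0.174,0.55,0,0,0,0,0.55,0,0,0,0,0.55]

```text
clock: 14.38
eef_pos: [678.1, 45.8, 131.4]
eef_rot: [-3.142, -0.0, 1.824]
wrist_force: [-0.7, 0.3, -0.0]
finger_gap: 42.2
finger_force: 0.0
```

Run:
```python
from h import *
b,d,i=wsave("w6.npz");cv2.imwrite("pics/w6.png",b)
s=manip.read_state();p=s["eef_pos"];print(p,p[:2]@Rm,s["eef_rot"])
report(metercl(d,i,(500,800,0,260),lo=24))
```

```text
[678.15719641  45.89822824 131.48511   ] [ 667.16386005 -129.98543854] [ 3.14156147e+00 -4.24067826e-05  1.82467235e+00]
meter [661.5 121.3] 71.8 106.5 yaw 0.259 stopframe [670.4 -52.8] home(669,-29.7)
```

View pics/w6.png

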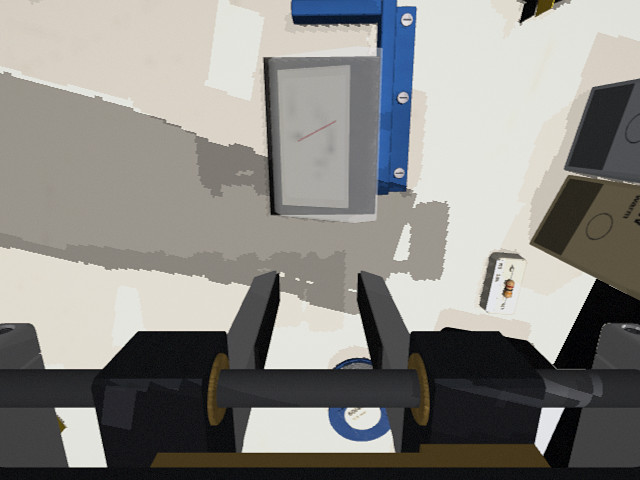

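The meter is flush on the long rail, with ~23 mm left to the short rail (row ~25). I'll lower the hand and push along +y'.

>>> step_arm:
  series: [0,0,-40,0,0.55,0,0,-40,0,0.55,0,0,-20,0,0.55,0,0,0,0,0.55,-1.3,4.8,0,0,0.55,-1.3,4.8,0,0,0.55,-1,3.9,0,0,0.55,-1,3.9,0,0,0.55,-1,3.9,0,0,0.55,-1,3.9,0,0,0.55,-1,3.9,0,0,0.55,-0.5,1.9,0,0,0.55]

```text
clock: 15.92
eef_pos: [670.8, 76.2, 32.5]
eef_rot: [3.141, 0.001, 1.828]
wrist_force: [0.1, -5.2, 4.9]
finger_gap: 42.7
finger_force: 2.7
```

>>> step_arm:
  series: [-0.25,1,0,0,0.55,-0.25,1,0,0,0.55,0,0,0,0,0.55]

```text
clock: 16.3
eef_pos: [670.3, 78.2, 32.4]
eef_rot: [3.14, 0.001, 1.828]
wrist_force: [0.6, -4.9, 3.8]
finger_gap: 42.3
finger_force: 2.4
```

>>> step_arm:
  series: [-0.25,1,0,0,0.55]

```text
clock: 16.42
eef_pos: [670.1, 79.1, 32.4]
eef_rot: [3.141, 0.001, 1.828]
wrist_force: [-0.1, -5.9, 4.3]
finger_gap: 42.6
finger_force: 2.9
```

>>> step_arm:
  series: [-0.25,1,0,0,0.55]

```text
clock: 16.55
eef_pos: [669.8, 80.1, 32.4]
eef_rot: [3.141, 0.001, 1.828]
wrist_force: [-0.7, -6.0, 4.0]
finger_gap: 42.6
finger_force: 2.8
```

>>> step_arm:
  series: [-0.25,1,0,0,0.55]

```text
clock: 16.68
eef_pos: [669.5, 81.1, 32.4]
eef_rot: [3.141, 0.001, 1.828]
wrist_force: [-0.6, -5.7, 4.6]
finger_gap: 42.4
finger_force: 2.8
```

>>> step_arm:
  series: [-0.15,0.6,0,0,0.55]

```text
clock: 16.8
eef_pos: [669.4, 81.5, 32.4]
eef_rot: [3.141, 0.002, 1.828]
wrist_force: [0.7, -8.7, 3.2]
finger_gap: 42.3
finger_force: 4.4
```

>>> step_arm:
  series: [-0.15,0.6,0,0,0.55]

```text
clock: 16.92
eef_pos: [669.4, 81.6, 32.4]
eef_rot: [3.141, 0.002, 1.828]
wrist_force: [1.6, -12.8, 3.3]
finger_gap: 42.7
finger_force: 6.1
```

>>> step_arm:
  series: [-0.15,0.6,0,0,0.55]

```text
clock: 17.05
eef_pos: [669.4, 81.6, 32.4]
eef_rot: [3.14, 0.003, 1.828]
wrist_force: [1.5, -16.1, 4.5]
finger_gap: 42.4
finger_force: 7.8
```

>>> step_arm:
  series: [2,-7.8,0,0,0.55,2,-7.8,0,0,0.55,0,0,50,0,0.45,0,0,50,0,0.36,-8.4,6.9,0,-0.174,0.36,-8.4,6.9,0,-0.174,0.36,-8.4,6.9,0,-0.174,0.36,-8.4,6.9,0,-0.174,0.36,-8.4,6.9,0,-0.174,0.36,-8.4,6.9,0,-0.174,0.36,-8.4,6.9,0,-0.174,0.36,-8.4,6.9,0,-0.174,0.36,-8.4,6.9,0,-0.174,0.36,0,0,0,0,0.36,0,0,0,0,0.36]

```text
clock: 18.92
eef_pos: [597.4, 129.7, 131.5]
eef_rot: [-3.142, -0.0, 0.266]
wrist_force: [-0.1, 0.3, 0.5]
finger_gap: 59.9
finger_force: 0.0
```

Run:
```python
from h import *
b,d,i=wsave("w7.npz");cv2.imwrite("pics/w7.png",b)
s=manip.read_state();p=s["eef_pos"];print(p,p[:2]@Rm,s["eef_rot"])
report(metercl(d,i,(500,800,0,260),lo=24))
```

```text
[597.38199077 129.6293476  131.45193759] [610.62915322 -28.30278948] [-3.14155024e+00 -9.87752211e-05  2.64845331e-01]
meter [654.7 144.7] 71.4 106.3 yaw 0.257 stopframe [669.9 -28.5] home(669,-29.7)
```

View pics/w7.png

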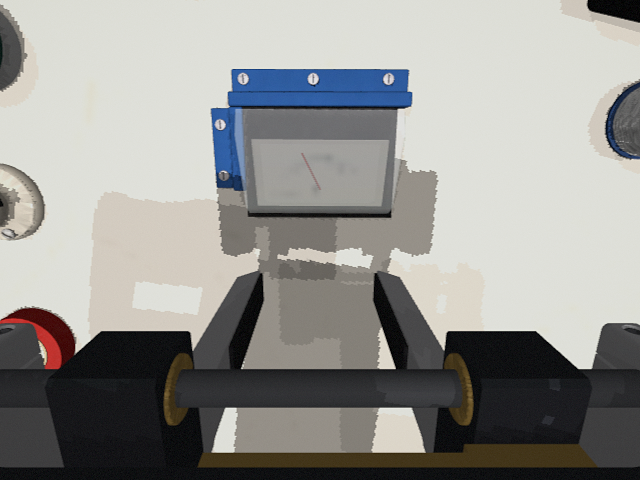

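The meter is seated against both rails (long rail row ~105, short rail x~243). I'll give one light confirming nudge toward the long rail.

>>> step_arm:
  series: [0,0,-40,0,0.36,0,0,-40,0,0.36,0,0,-20,0,0.36,0,0,0,0,0.36,3.9,1,0,0,0.36,2.9,0.8,0,0,0.36,1,0.25,0,0,0.36,1,0.25,0,0,0.36]

```text
clock: 19.98
eef_pos: [606.1, 132.3, 31.7]
eef_rot: [3.142, -0.0, 0.262]
wrist_force: [0.0, -0.7, 0.1]
finger_gap: 60.3
finger_force: 0.0
```

>>> step_arm:
  series: [0.8,0.2,0,0,0.36]

```text
clock: 20.1
eef_pos: [606.8, 132.4, 31.6]
eef_rot: [-3.142, -0.0, 0.262]
wrist_force: [0.1, 0.1, 0.4]
finger_gap: 59.9
finger_force: 0.0
```

>>> step_arm:
  series: [0.6,0.15,0,0,0.36]

```text
clock: 20.23
eef_pos: [607.1, 132.5, 31.5]
eef_rot: [3.142, 0.001, 0.262]
wrist_force: [-4.6, -2.0, 3.6]
finger_gap: 59.8
finger_force: 2.6
```

>>> step_arm:
  series: [0.5,0.13,0,0,0.36,-6,-1.6,0,0,0.36,-10,-2.6,0,0,0.36,-10,-2.6,30,0,0.36,0,0,50,0,0.36,-10,0,50,0,0.36,-20,0,50,0,0.36,-20,0,30,0,0.36,0,0,0,0,0.36,0,0,0,0,0.36]

```text
clock: 21.48
eef_pos: [531.6, 125.8, 240.3]
eef_rot: [-3.141, 0.001, 0.262]
wrist_force: [-0.5, -0.3, 1.4]
finger_gap: 60.3
finger_force: 0.0
```

Run:
```python
from h import *
b,d,i=wsave("w8.npz");cv2.imwrite("pics/w8.png",b[:330,120:520])
report(metercl(d,i,(500,800,0,260),lo=24))
```

```text
meter [655.  144.3] 71.6 106.2 yaw 0.261 stopframe [670.1 -28.9] home(669,-29.7)
```

View pics/w8.png

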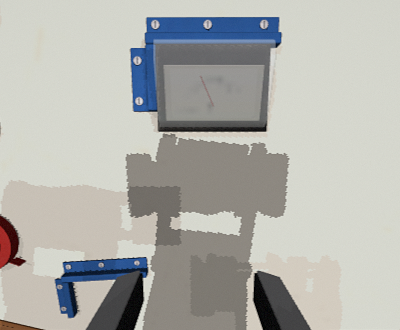

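The meter sits square in the corner, touching the long rail (row ~43) and the short rail (x~155), and the hand is clear.

```bash
python3 -c "
from cell import manip;print(manip.sign_off())"
```

```text
the job is handed in; nothing more can be done
None
```

The meter is pushed home in the corner of the larger blue stop, flush on both rails by camera and by contact force (peak wrist-force component about 16 N); the other loose things were not touched, the hand is clear, and the job was handed in at about 21.5 s.

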